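# Sort the root vegetables into their containers

## Robot

A 6-joint arm with a two-finger parallel gripper is mounted at the origin on the work surface. World frame = base frame: x ahead of the robot, y to its left, z up, the work surface at z = 0. Lengths are in m, angles in rad, forces in N, time in s.
With the tool pointing down it reaches from about 0.425 to 0.95 m from the base axis. Payload 3.5 kg.
Tool frame: the origin (TCP) lies at the very end of the fingers, on their centre line; the grasp point (between the pads) lies 19 mm behind it; z points along the fingers, y is the line along which they close (so a half turn about z gives the same grasp; the last joint's range is limited). The gripper opens to 85 mm and grips with 20 to 120 N. Pads are 22 mm wide; open, the fingers measure 114 mm over their backs; the gripper's body (76 mm by 85 mm) begins 54 mm behind the grasp point. The pads swing forward as they close: fully open they stand 13 mm farther back than shut.
Start: joints at [0.95, 0.286, 1.577, -0, 1.279, -0.15], TCP at [0.306, 0.602, 0.231] pointing down, gripper open.
Joint ranges: [-2.77, 2.77], [-0.9, 2.22], [0.21, 2.48], [-1.53, 4.67], [0.24, 2.81], [-2.84, 2.84]. Speed limits (rad/s): [2.79, 2.79, 3.14, 3.14, 3.14, 3.14].

## Interface

Orientations are given as a unit quaternion [x, y, z, w].
In Python, from plant import ctrl gives the robot as it stands.
- The arm moves only by the tool carry_out, never from a script. Its argument "deltas" is one flat list of numbers, 6 for each row, row after row: the shift along the tool's x, y, z in m, then the turn, a rotation vector about the tool's x, y, z in rad. A call has 1 to 5 rows; each row is the pose to reach, as a shift and turn from the pose commanded when the call began, along the tool's axes at that moment; what a row does not reach only later rows make up. A row lasts 1/8 s, in which the tool goes at most 62.5 mm and 10.7 degrees, less where a joint would pass 70% of its speed; a pose out of reach is approached as far as the arm can. A call with a gripper value outside its range is refused whole. "grip" is the opening in per cent of the stroke, from 0 (shut) to 100 (fully open), set as the call begins (left out, the last holds). The fingers move at their own pace and stop on an object; "grip_force" is the grip in N (left out, the last holds). Time passes only in rows, so rows that repeat a pose let the fingers close. It gives the time, the measured TCP pose, the force, the opening and the grip force at its end, in the units of the state.
- ctrl.get_state(): the state, without advancing time (a new reading comes with each control period).
- ctrl.read_camera(name): name is "side" or "top"; returns (picture, depth): 480x640x3 uint8, red, green, blue; 480x640 float32, m along the optical axis (not along the pixel's ray), 0 where there is no reading.
- ctrl.camera_model(name): a dict with "intrinsics" (3x3 intrinsics, pixels), "k1" (the pictures are not rectified: a ray, as slopes to the right and down, at radius r is drawn at 1 + k1 r^2 times it, then the intrinsics apply), "extrinsics" (4x4, takes a point from world to camera coordinates). Camera axes: x right, y down, z forward; pixel columns grow to the right and rows downward; lengths in m; the calibration is good to about 2 mm. A picture is of the moment at which its call begins. camera_model takes no time and is no camera call.
- ctrl.sign_off(): hands the job in; it is judged then, once.
Trained networks look in the newest picture that a camera, given by its name, has taken for a name from the list of things; names that differ only in an ending like _2 or _b are one class to them, and where a whole thing is asked for, a point or a joint stands for the part that bears it (a point fixed in the world has none). Each returns a list of dicts, best first, with "score" (0 to 1); they miss things now and then, are a little off and sometimes report something else, mostly with a low value. They report only what shows in the picture. A call takes as long as a camera call. They do not tell look-alikes from the thing itself.
- ctrl.find_in(camera, query): "uv" ([column, row] in pixels, amid what is visible of it).
The state is a dict: "time": time; "qpos": joint angles; "dq": joint speeds; "joint_efforts": joint torques, N m; "eef_pos": TCP position; "tcp_rot": TCP orientation; "contact_force": force on the tool from outside, world axes, zero at the start; "wrist_torque": the same for the moment, N m; "opening": opening from 0.0 (shut) to 1.0 (fully open); "finger_force": force on a finger pad.
Only numpy, scipy, OpenCV 4.12 (cv2) and the standard library are available. Lean on these libraries where they do the work, as an engineer would, in place of code of your own. Each camera call takes 0.05 s, during which the arm holds its last target. There are 200 camera calls.

## Task

Sort the vegetables on the kitchen table: the two large beetroots go into the rectangular white plastic tub, the two small beetroots into the round steel tin, and the carrot into the slatted wooden crate. Set the beetroots down side by side on the floor of their container, standing upright on their trimmed bottoms with the leaf stub up, and lay the carrot flat. Leave the garlic bulb where it is.

Things in the scene. Friction and masses are not known exactly. Their poses are not given: they have to be found in the camera images.
- large_a_mid (a point): a large beetroot: dark maroon-brown round root standing on its flat trimmed bottom (36 mm across), 62 mm in diameter, body 48 mm high, with a short stub of red leaf stalks (16 to 23 mm across) on top that reaches 56 mm. Its sides are upright and widest from 19 to 31 mm above its bottom. Weighs about 120 g. The point is on its axis, 24 mm above its bottom; z points up out of the stub
- large_b_mid (a point): the other large beetroot, exactly like large_a
- small_a_mid (a point): a small beetroot: same look as the large ones but 42 mm in diameter, body 38 mm high, bottom 26 mm across, stub (11 to 16 mm across) up to 46 mm. Its sides are upright and widest from 17 to 26 mm above its bottom. Weighs about 45 g. The point is on its axis, 19 mm above its bottom; z points up out of the stub
- small_b_mid (a point): the other small beetroot, exactly like small_a
- carrot_mid (a point): the carrot: short orange taper lying on the table, 100 mm long plus a 5 mm green stub at the thick end, 34 mm thick at one end and 22 mm at the other, 28 mm in the middle; a narrow flat underneath keeps it from rolling. Weighs about 60 g. The point is at mid-length, 14 mm above the table it lies on; x runs along its length towards the thin end, z up
- garlic_mid (a point): a white garlic bulb, 46 mm in diameter and 42 mm high to its pointed tip, standing loose in the row among the vegetables; it is not to be sorted. The point is on its axis, 18 mm above the table
- tub: the white plastic tub: open rectangular container, fixed to the table, outside 160 mm (its x) by 200 mm (its y) and 50 mm high, walls and floor 5 mm thick. Origin under the centre of its bottom, at table height; z up
- tin: the round steel tin: open, straight-sided, fixed to the table, outside diameter 180 mm, 50 mm high, wall 4 mm, floor 5 mm thick. Origin under the centre of its bottom, at table height; z up
- crate: the slatted wooden crate: open rectangular container, fixed to the table, outside 160 mm (its x) by 200 mm (its y) and 48 mm high, walls and floor 5 mm thick, a 12 mm square post in each inner corner. Origin under the centre of its bottom, at table height; z up
Mind the look-alikes: they are no part of the job. What is shaped like the part that bears large_a_mid but purple or turquoise is not meant.

How it is judged:
By the outcome, as a careful person would: the job done as asked, in the order asked, and still so for the second after the job is handed in, with the robot touching nothing.
It also fails if it takes over 131 s, if anything falls off the work surface, if the arm or the gripper's body presses on something with over 40 N, if the wrist force passes 120 N, or if a joint passes its speed limit or range.

## Working session

There is one attempt and no reset: what is moved stays moved. The work goes in short steps, Python scripts to look and compute and a tool call to move; the robot and the scene stay as the last step left them, time stands still between calls to the robot, and variables do not carry over. Pictures are saved under pics/ and viewed, at most 14 in all, crops included, and the job is handed in when it is done.

Besides the shell and the picture viewer there is one more tool, called by a JSON object that holds its "op" and its "data". carry_out: Moves the arm, as the interface text tells. Its arguments: {"type":"object","properties":{"deltas":{"type":"array"},"grip":{"type":"number"},"grip_force":{"type":"number"}},"required":["deltas"]}

```bash
mkdir -p pics; python3 - <<'E'
from plant import ctrl
import cv2,numpy as np
for n in("top","side"):
    p,d=ctrl.read_camera(n); cv2.imwrite(f"pics/{n}0.png",p[:,:,::-1]); np.save(f"{n}_d.npy",d);np.save(f"{n}_p.npy",p)
    m=ctrl.camera_model(n); print(n,m)
s=ctrl.get_state();print(s)
E
```

```text
top {'intrinsics': array([[542.92067146,   0.        , 332.20219309],
       [  0.        , 542.92067146, 239.83255703],
       [  0.        ,   0.        ,   1.        ]]), 'k1': 0.030540646158289768, 'extrinsics': array([[-0.04719813, -0.99887978, -0.00339494,  0.02796041],
       [-0.97090537,  0.04667458, -0.23487069,  0.45664721],
       [ 0.23476604, -0.00778929, -0.9720207 ,  0.92410358],
       [ 0.        ,  0.        ,  0.        ,  1.        ]])}
side {'intrinsics': array([[464.93753643,   0.        , 318.95750859],
       [  0.        , 464.93753643, 237.02529516],
       [  0.        ,   0.        ,   1.        ]]), 'k1': -0.0745132108493794, 'extrinsics': array([[ 0.99330388, -0.11551647, -0.00182965, -0.43224266],
       [-0.07491617, -0.63197217, -0.77136161,  0.0716425 ],
       [ 0.08794868,  0.76633355, -0.63639446,  1.0070193 ],
       [ 0.        ,  0.        ,  0.        ,  1.        ]])}
{'time': 0.1, 'qpos': array([ 9.49990213e-01,  2.87128242e-01,  1.57804818e+00, -1.54196830e-05,
        1.27854800e+00, -1.49986647e-01]), 'dq': array([ 8.69907490e-04, -1.36956855e-03, -3.48548397e-03,  6.54258792e-04,
       -3.79726000e-04, -7.89045761e-05]), 'joint_efforts': array([ 1.51076460e-03, -4.07293797e+01, -2.93700475e+01, -1.37471329e-04,
        3.39698017e-03, -9.29788854e-06]), 'eef_pos': array([0.3058138 , 0.60108929, 0.23004184]), 'tcp_rot': array([ 2.33239137e-01,  9.72418824e-01, -9.90477709e-04, -3.93855747e-04]), 'contact_force': array([ 0.50142423,  0.47516361, -0.15890635]), 'wrist_torque': array([-0.03486946,  0.00815405, -0.01124001]), 'finger_force': 0.0, 'opening': 1.0011887983985688}
```

View pics/top0.png

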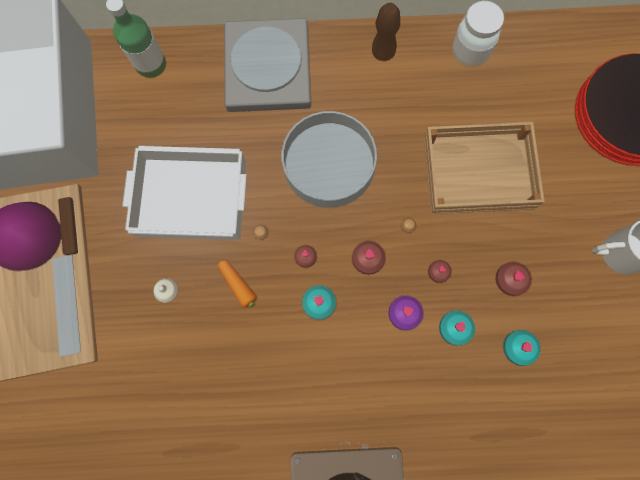

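View pics/side0.png

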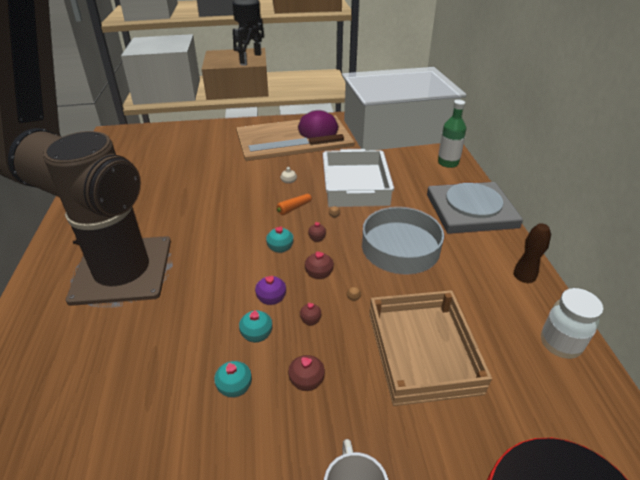

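The pictures show these candidates (top view pixels):
- **Large beetroots, maroon:** (369,257) and (514,279). Rejected look-alikes: purple (406,313), turquoise (319,302), (458,328) and (522,348), and the purple globe on the board (25,236).
- **Small beetroots:** (305,256) and (440,271). Not these: nuts at (260,232) and (409,226).
- **Carrot:** (238,284).
- **Garlic:** (165,290), which stays put.
- **Containers:** tub (190,192), tin (329,160), crate (485,167).

```bash
cat > h.py <<'E'
from plant import ctrl
import cv2,numpy as np
from scipy.spatial.transform import Rotation as R
def cloud(n,d):
    m=ctrl.camera_model(n);K=m["intrinsics"];E=m["extrinsics"]
    v,u=np.nonzero(d>0)
    k=m["k1"]
    xy=cv2.undistortPoints(np.stack([u,v],1).astype(float)[:,None],K,np.array([k,0,0,0,0]))[:,0]
    z=d[v,u]; c=np.c_[xy*z[:,None],z]
    P=np.full(d.shape+(3,),np.nan); P[v,u]=(c-E[:3,3])@E[:3,:3]; return P
def grab(n):
    p,d=ctrl.read_camera(n); return p,cloud(n,d)
def proj(n,X):
    m=ctrl.camera_model(n);E=m["extrinsics"]
    return cv2.projectPoints(np.array(X,float).reshape(-1,3),cv2.Rodrigues(E[:3,:3])[0],E[:3,3],m["intrinsics"],np.array([m["k1"],0,0,0,0]))[0][:,0]
def go(x,y,z,yaw):
    "print delta from the measured pose to tcp xyz with the closing line at yaw (world, deg), tool down"
    s=ctrl.get_state();r=R.from_quat(s["tcp_rot"])
    best=None
    for a in(yaw,yaw+180):
        a=np.radians(a); ty=np.array([np.cos(a),np.sin(a),0]);tz=np.array([0,0,-1.]);T=R.from_matrix(np.c_[np.cross(ty,tz),ty,tz])
        w=(r.inv()*T).as_rotvec()
        if best is None or np.linalg.norm(w)<np.linalg.norm(best):best=w
    print("shift",r.inv().apply(np.array([x,y,z])-s["eef_pos"]).round(4),"turn",best.round(3))
def st():
    s=ctrl.get_state();print({k:np.round(s[k],3).tolist() for k in("time","eef_pos","qpos","contact_force","finger_force","opening")})
E
python3 - <<'E'
from h import *
C={n:cloud(n,np.load(n+"_d.npy")) for n in("top","side")}
t=C["top"]
for n in C:
    a=C[n].reshape(-1,3);q=a[(a[:,0]>.35)&(a[:,0]<.75)&(abs(a[:,1])<.4)];print(n,"table z",np.nanpercentile(q[:,2],[5,25,50]))
for nm,(u,v) in dict(LA=(369,257),LB=(514,279),SA=(305,256),SB=(440,271),garlic=(165,290),carrot=(238,284)).items():
    c=t[v,u,:2]
    for it in range(2):
      Q=[]
      for n in C:
        a=C[n].reshape(-1,3);a=a[(np.hypot(*(a[:,:2]-c).T)<(.042 if nm!="carrot" else .062))&(a[:,2]>.012)]
        if nm=="carrot": o=cv2.minAreaRect(a[:,:2].astype(np.float32)*1000)
        else: o=np.array(cv2.minEnclosingCircle(a[:,:2].astype(np.float32))[0]).round(4),round(cv2.minEnclosingCircle(a[:,:2].astype(np.float32))[1],4)
        s=a[a[:,2]>a[:,2].max()-.006]
        Q.append(a); 
        if it: print(nm,n,o,"stub",s.mean(0).round(4),"n",len(a),"mean",a.mean(0).round(4))
      if nm!="carrot": c=np.array(cv2.minEnclosingCircle(np.vstack(Q)[:,:2].astype(np.float32))[0])
    print("   both",c.round(4))
for nm,(u,v) in dict(tub=(190,192),tin=(329,160),crate=(485,167)).items():
    c=t[v,u,:2];f=t[v,u,2]
    for n in C:
        a=C[n].reshape(-1,3);a=a[(np.abs(a[:,:2]-c).max(1)<.125)&(a[:,2]>.036)&(a[:,2]<.06)]
        print(nm,n,len(a),"c0",c.round(3),"floor",f.round(4),"rect",cv2.minAreaRect((a[:,:2]*1000).astype(np.float32)),"circ",cv2.minEnclosingCircle((a[:,:2]*1000).astype(np.float32)),a[:,2].max())
im=np.load("top_p.npy")[215:365,270:550,::-1];cv2.imwrite("pics/crop1.png",cv2.resize(im,None,fx=2.8,fy=2.8))
E
```

```text
top table z [-0.00356641 -0.00139646  0.00065244]
side table z [-0.00259731 -0.0008104   0.00112568]
LA top (array([ 0.4287, -0.0597]), 0.0312) stub [ 0.4292 -0.0596  0.0559] n 896 mean [ 0.4258 -0.0582  0.0397]
LA side (array([ 0.4264, -0.0641]), 0.0304) stub [ 0.4269 -0.061   0.0546] n 613 mean [ 0.425  -0.0742  0.0357]
   both [ 0.4284 -0.0611]
LB top (array([ 0.3764, -0.3191]), 0.032) stub [ 0.378  -0.3182  0.0559] n 1003 mean [ 0.3745 -0.3145  0.0393]
LB side (array([ 0.376 , -0.3221]), 0.0306) stub [ 0.3762 -0.3221  0.0547] n 1003 mean [ 0.3755 -0.3308  0.038 ]
   both [ 0.3767 -0.3199]
SA top (array([0.4377, 0.0568]), 0.0211) stub [0.4379 0.0569 0.0447] n 393 mean [0.4355 0.0563 0.0324]
SA side (array([0.4352, 0.0533]), 0.0204) stub [0.435  0.0538 0.043 ] n 238 mean [0.4347 0.046  0.0285]
   both [0.4363 0.0558]
SB top (array([ 0.3975, -0.1878]), 0.0209) stub [ 0.3976 -0.1879  0.0453] n 414 mean [ 0.3956 -0.1855  0.0321]
SB side (array([ 0.395 , -0.1914]), 0.0213) stub [ 0.3952 -0.1893  0.0456] n 365 mean [ 0.3951 -0.197   0.0307]
   both [ 0.3969 -0.1892]
garlic top (array([0
[... 1313 characters left out ...]
c0 [0.631 0.004] floor 0.0051 rect ((622.5886840820312, 2.301513671875), (180.39524841308594, 179.186279296875), 38.279754638671875) circ ((621.9918212890625, 3.662637233734131), 92.08724975585938) 0.05235103946592472
crate top 1754 c0 [ 0.601 -0.299] floor 0.0062 rect ((593.2872314453125, -286.442626953125), (202.6665496826172, 162.43048095703125), 89.96359252929688) circ ((592.5858154296875, -285.6646423339844), 127.4865951538086) 0.05376149828572274
crate side 2155 c0 [ 0.601 -0.299] floor 0.0062 rect ((591.7247924804688, -286.5134582519531), (161.62620544433594, 203.86526489257812), 0.1804954707622528) circ ((592.189208984375, -285.3851318359375), 128.65077209472656) 0.051072939855929304
```

View pics/crop1.png

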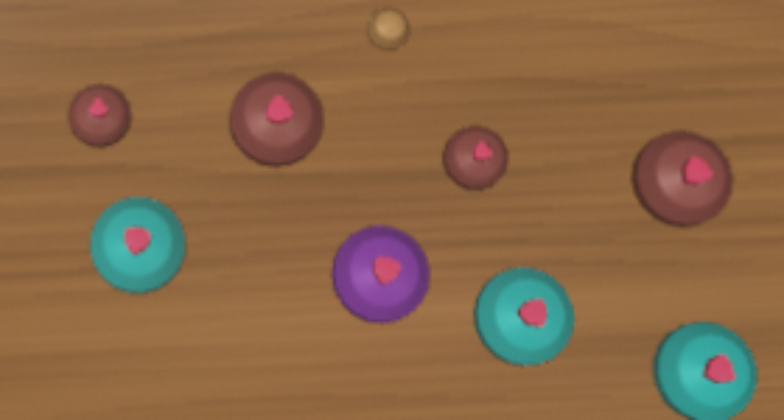

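The crop confirms it: maroon-brown large beetroots at (277,118) and (682,178), small ones at (99,115) and (475,157). The purple and turquoise ones are left alone. Moving now.

```bash
python3 -c "
from h import *
go(.428,-.0605,.12,-4.6)"
```

```text
shift [-0.409  -0.5339  0.111 ] turn [-2.00e-03  1.00e-03  1.18e+00]
```

{"op": "carry_out", "data": {"deltas": [-0.036,-0.047,0.008,0,0,0.18,-0.072,-0.094,0.016,0,0,0.36,-0.108,-0.141,0.024,0,0,0.54,-0.144,-0.188,0.032,0,0,0.72,-0.18,-0.235,0.04,0,0,0.9], "grip": 100, "grip_force": 40}}

```text
time: 0.72
eef_pos: [0.3597, 0.3086, 0.1907]
tcp_rot: [0.635, 0.772, -0.0, 0.0]
contact_force: [1.0, 0.1, 0.3]
opening: 0.999
finger_force: 0.0
```

```bash
python3 -c "
from h import *
go(.428,-.0605,.12,-4.6);st()"
```

```text
shift [-0.3753 -0.0044  0.0708] turn [-0.     0.     0.275]
{'time': 0.725, 'eef_pos': [0.36, 0.309, 0.191], 'qpos': [0.495, -0.129, 2.096, -0.0, 1.176, 0.3], 'contact_force': [1.016, 0.143, 0.262], 'finger_force': 0.0, 'opening': 0.999}
```

{"op": "carry_out", "data": {"deltas": [-0.06,0.005,0.01,0,0,0.055,-0.12,0.005,0.02,0,0,0.11,-0.18,0.003,0.03,0,0,0.165,-0.24,0.0,0.04,0,0,0.22,-0.3,-0.002,0.05,0,0,0.275]}}

```text
time: 1.35
eef_pos: [0.4173, 0.0142, 0.141]
tcp_rot: [0.734, 0.679, 0.0, 0.0]
contact_force: [1.2, 0.3, -0.1]
opening: 1.003
finger_force: 0.0
```

```bash
python3 -c "
from h import *
go(.428,-.0605,.003,-4.6);st()"
```

```text
shift [-0.0737  0.0163  0.138 ] turn [ 0.001 -0.     0.003]
{'time': 1.35, 'eef_pos': [0.417, 0.014, 0.141], 'qpos': [-0.21, -0.211, 2.263, 0.0, 1.089, -0.133], 'contact_force': [1.176, 0.3, -0.073], 'finger_force': 0.0, 'opening': 1.003}
```

{"op": "carry_out", "data": {"deltas": [-0.04,0.008,0.01,0,0,0,-0.074,0.016,0.03,0,0,0,-0.074,0.016,0.07,0,0,0,-0.074,0.016,0.11,0,0,0,-0.074,0.016,0.138,0,0,0]}}

```text
time: 1.98
eef_pos: [0.4267, -0.0587, 0.0013]
tcp_rot: [0.733, 0.68, -0.001, -0.001]
contact_force: [-0.6, 0.3, 0.8]
opening: 1.0
finger_force: 0.0
```

{"op": "carry_out", "data": {"deltas": [0,0,0,0,0,0,0,0,0,0,0,0,0,0,0,0,0,0,0,0,0,0,0,0], "grip": 50, "grip_force": 30}}

```text
time: 2.48
eef_pos: [0.4286, -0.0591, 0.0042]
tcp_rot: [0.733, 0.68, 0.0, 0.001]
contact_force: [-0.5, -0.1, -0.7]
opening: 0.708
finger_force: 32.8
```

```bash
python3 -c "
from h import *
st();p,d=ctrl.read_camera('side');u,v=proj('side',[.428,-.06,.03])[0].astype(int);print(u,v);cv2.imwrite('pics/a.png',cv2.resize(p[v-70:v+50,u-80:u+80,::-1],None,fx=4,fy=4))"
```

```text
{'time': 2.475, 'eef_pos': [0.429, -0.059, 0.004], 'qpos': [-0.372, 0.089, 2.289, -0.0, 0.761, -0.298], 'contact_force': [-0.51, -0.074, -0.714], 'finger_force': 32.752, 'opening': 0.708}
318 262
```

View pics/a.png

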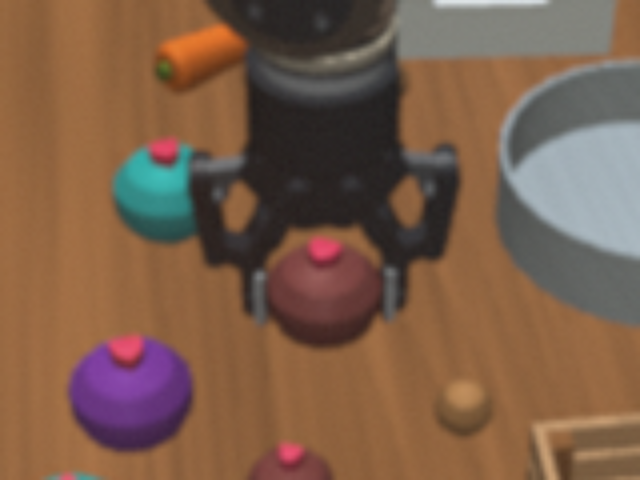

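The large beetroot sits between the pads, centred and still upright. Lift and carry.

{"op": "carry_out", "data": {"deltas": [0,0,-0.03,0,0,0,0,0,-0.07,0,0,0,0.02,0.01,-0.105,0,0,0,0.07,0.03,-0.11,0,0,0,0.125,0.05,-0.11,0,0,0]}}

```text
time: 3.15
eef_pos: [0.4888, 0.0628, 0.1152]
tcp_rot: [0.734, 0.679, 0.001, 0.002]
contact_force: [0.1, -1.0, -1.7]
opening: 0.708
finger_force: 33.6
```

```bash
python3 -c "
from h import *
go(.570,.316,.11,-4.6);st()"
```

```text
shift [0.2586 0.0615 0.0054] turn [0.004 0.    0.004]
{'time': 3.15, 'eef_pos': [0.489, 0.063, 0.115], 'qpos': [-0.078, 0.012, 2.113, -0.0, 1.013, -0.001], 'contact_force': [0.131, -1.006, -1.654], 'finger_force': 33.646, 'opening': 0.708}
```

{"op": "carry_out", "data": {"deltas": [0.06,0.014,0,0,0,0,0.12,0.028,0,0,0,0,0.18,0.042,0,0,0,0,0.23,0.055,0,0,0,0,0.2586,0.0615,0.005,0,0,0]}}

```text
time: 3.78
eef_pos: [0.5685, 0.318, 0.1089]
tcp_rot: [0.732, 0.681, 0.001, 0.0]
contact_force: [0.4, -0.1, -2.1]
opening: 0.712
finger_force: 33.7
```

{"op": "carry_out", "data": {"deltas": [0,0,0,0,0,0]}}

```text
time: 3.9
eef_pos: [0.5676, 0.3171, 0.1077]
tcp_rot: [0.732, 0.681, -0.0, -0.0]
contact_force: [-0.3, -0.5, -1.8]
opening: 0.708
finger_force: 33.6
```

```bash
python3 -c "
from h import *
go(.570,.316,.011,-4.6);st();p,P=grab('top')
print(P[192,150],P[192,230])
u,v=proj('top',[.57,.27,.05])[0].astype(int);cv2.imwrite('pics/b.png',cv2.resize(p[v-75:v+75,max(0,u-100):u+100,::-1],None,fx=3,fy=3))"
```

```text
shift [-0.0009  0.0026  0.0967] turn [-0.001  0.     0.008]
{'time': 3.9, 'eef_pos': [0.568, 0.317, 0.108], 'qpos': [0.354, 0.354, 1.729, 0.0, 1.059, 0.426], 'contact_force': [-0.279, -0.491, -1.824], 'finger_force': 33.629, 'opening': 0.708}
[0.53638695 0.30990997 0.13208383] [0.57497971 0.1994227  0.00235082]
```

View pics/b.png

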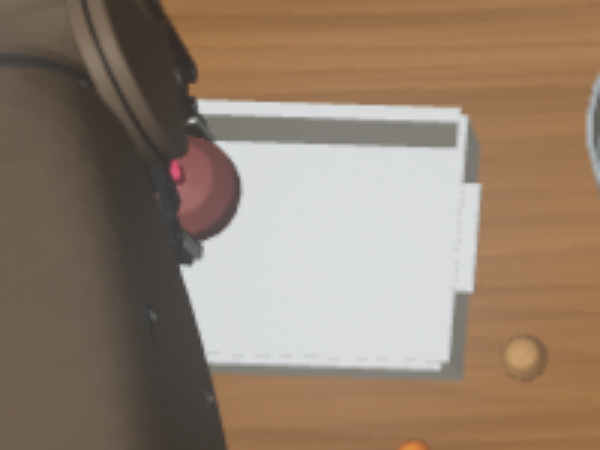

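The beetroot is held upright over the left half of the tub, with room to the walls. Lower and release.

{"op": "carry_out", "data": {"deltas": [0,0.002,0.03,0,0,0.008,0,0.003,0.06,0,0,0.008,0,0.003,0.08,0,0,0.008,0,0.003,0.09,0,0,0.008,0,0.003,0.096,0,0,0.008]}}

```text
time: 4.58
eef_pos: [0.5712, 0.3148, 0.0124]
tcp_rot: [0.736, 0.677, 0.0, 0.0]
contact_force: [-0.0, 0.0, -1.3]
opening: 0.708
finger_force: 33.6
```

{"op": "carry_out", "data": {"deltas": [0,0,0,0,0,0,0,0,0,0,0,0]}}

```text
time: 4.82
eef_pos: [0.5717, 0.3153, 0.0134]
tcp_rot: [0.736, 0.677, 0.001, 0.0]
contact_force: [1.0, -0.3, -1.3]
opening: 0.711
finger_force: 33.6
```

```bash
python3 -c "
from h import *
st()"
```

```text
{'time': 4.825, 'eef_pos': [0.572, 0.315, 0.013], 'qpos': [0.349, 0.485, 1.75, -0.0, 0.904, 0.432], 'contact_force': [1.02, -0.278, -1.303], 'finger_force': 33.614, 'opening': 0.711}
```

{"op": "carry_out", "data": {"deltas": [0,0,0.002,0,0,0,0,0,0.004,0,0,0,0,0,0.004,0,0,0]}}

```text
time: 5.2
eef_pos: [0.5711, 0.3151, 0.0084]
tcp_rot: [0.736, 0.677, 0.0, 0.0]
contact_force: [0.2, -0.3, -1.7]
opening: 0.711
finger_force: 33.7
```

{"op": "carry_out", "data": {"deltas": [0,0,0,0,0,0,0,0,0,0,0,0,0,0,-0.0,0,0,0], "grip": 90}}

```text
time: 5.58
eef_pos: [0.5711, 0.3151, 0.0085]
tcp_rot: [0.736, 0.677, 0.0, 0.0]
contact_force: [0.4, -0.3, -0.0]
opening: 0.896
finger_force: 0.0
```

{"op": "carry_out", "data": {"deltas": [0,0,-0.02,0,0,0,0,0,-0.05,0,0,0,0,0,-0.09,0,0,0,-0.03,0,-0.12,0,0,0,-0.08,0,-0.12,0,0,0]}}

```text
time: 6.2
eef_pos: [0.5671, 0.2362, 0.1344]
tcp_rot: [0.735, 0.678, 0.005, 0.003]
contact_force: [0.7, -0.3, 0.2]
opening: 0.899
finger_force: 0.0
```

```bash
python3 -c "
from h import *
go(.3766,-.320,.12,-4.6);st()"
```

```text
shift [-0.5697 -0.1454  0.0112] turn [ 0.01  -0.003 -0.   ]
{'time': 6.2, 'eef_pos': [0.567, 0.236, 0.134], 'qpos': [0.23, 0.245, 1.814, 0.0, 1.073, 0.31], 'contact_force': [0.656, -0.283, 0.195], 'finger_force': 0.0, 'opening': 0.899}
```

{"op": "carry_out", "data": {"deltas": [-0.06,-0.012,0,0,0,0,-0.12,-0.024,0,0,0,0,-0.18,-0.036,0,0,0,0,-0.24,-0.05,0,0,0,0,-0.3,-0.065,0,0,0,0], "grip": 100}}

```text
time: 6.82
eef_pos: [0.4745, -0.0602, 0.1302]
tcp_rot: [0.736, 0.677, 0.001, 0.002]
contact_force: [1.0, -0.4, 0.0]
opening: 0.997
finger_force: 0.0
```

{"op": "carry_out", "data": {"deltas": [-0.055,-0.015,0,0,0,0,-0.11,-0.032,0,0,0,0,-0.165,-0.048,0,0,0,0,-0.22,-0.064,0,0,0,0,-0.268,-0.08,0.01,0,0,0]}}

```text
time: 7.45
eef_pos: [0.3727, -0.3218, 0.1211]
tcp_rot: [0.736, 0.677, -0.0, 0.003]
contact_force: [0.6, -0.3, -0.8]
opening: 1.002
finger_force: 0.0
```

{"op": "carry_out", "data": {"deltas": [0,0,0,0,0,0]}}

```text
time: 7.58
eef_pos: [0.3716, -0.3218, 0.1196]
tcp_rot: [0.738, 0.675, -0.0, 0.001]
contact_force: [-0.4, 0.3, 0.1]
opening: 1.001
finger_force: 0.0
```

```bash
python3 -c "
from h import *
go(.3766,-.320,.003,-4.6);st()
p,d=ctrl.read_camera('side');cv2.imwrite('pics/c.png',p[:,:,::-1])"
```

```text
shift [0.0024 0.0047 0.1166] turn [ 0.001  0.002 -0.008]
{'time': 7.575, 'eef_pos': [0.372, -0.322, 0.12], 'qpos': [-0.92, 0.004, 2.112, -0.0, 1.024, -0.832], 'contact_force': [-0.437, 0.304, 0.057], 'finger_force': 0.0, 'opening': 1.001}
```

View pics/c.png

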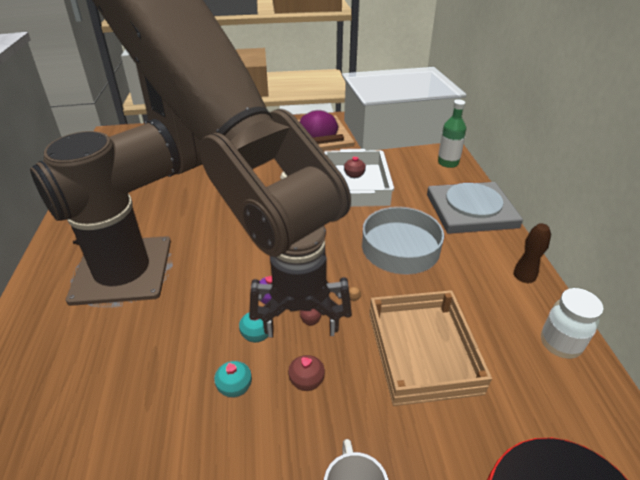

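The first large beetroot stands upright in the tub at (354,167). The open gripper hangs above the second one at (307,372). Descend, grip and lift.

{"op": "carry_out", "data": {"deltas": [0.002,0.005,0.03,0,0,0,0.002,0.005,0.06,0,0,0,0.002,0.005,0.09,0,0,0,0.002,0.005,0.11,0,0,0,0.002,0.005,0.1165,0,0,0]}}

```text
time: 8.25
eef_pos: [0.3781, -0.3155, 0.0014]
tcp_rot: [0.735, 0.678, 0.0, -0.001]
contact_force: [-0.2, 0.5, -0.5]
opening: 1.001
finger_force: 0.0
```

{"op": "carry_out", "data": {"deltas": [0,0,0,0,0,0,0,0,0,0,0,0,0,0,0,0,0,0,0,0,0,0,0,0], "grip": 50}}

```text
time: 8.75
eef_pos: [0.3788, -0.3179, 0.0033]
tcp_rot: [0.736, 0.677, 0.0, 0.001]
contact_force: [0.9, 2.7, 5.5]
opening: 0.708
finger_force: 33.1
```

{"op": "carry_out", "data": {"deltas": [0,0,-0.03,0,0,0,0,0,-0.07,0,0,0,0.02,0.005,-0.11,0,0,0,0.07,0.018,-0.115,0,0,0,0.13,0.034,-0.115,0,0,0]}}

```text
time: 9.38
eef_pos: [0.4233, -0.1903, 0.1182]
tcp_rot: [0.737, 0.676, 0.0, 0.002]
contact_force: [0.9, -0.2, -1.2]
opening: 0.711
finger_force: 33.4
```

```bash
python3 -c "
from h import *
go(.564,.234,.115,-4.6);st()"
```

```text
shift [0.4348 0.1038 0.0027] turn [ 0.003  0.002 -0.005]
{'time': 9.375, 'eef_pos': [0.423, -0.19, 0.118], 'qpos': [-0.642, -0.06, 2.177, -0.0, 1.021, -0.556], 'contact_force': [0.899, -0.198, -1.193], 'finger_force': 33.377, 'opening': 0.711}
```

{"op": "carry_out", "data": {"deltas": [0.055,0.013,0,0,0,0,0.11,0.026,0,0,0,0,0.165,0.039,0,0,0,0,0.22,0.052,0,0,0,0,0.275,0.065,0,0,0,0]}}

```text
time: 10.0
eef_pos: [0.5103, 0.08, 0.1168]
tcp_rot: [0.736, 0.677, 0.0, 0.0]
contact_force: [-0.4, -0.4, -1.1]
opening: 0.71
finger_force: 33.4
```

{"op": "carry_out", "data": {"deltas": [0.055,0.013,0,0,0,0,0.11,0.026,0,0,0,0,0.15,0.036,0.002,0,0,0,0.16,0.039,0.003,0,0,0,0.16,0.039,0.003,0,0,0]}}

```text
time: 10.62
eef_pos: [0.5618, 0.2343, 0.1132]
tcp_rot: [0.736, 0.677, -0.001, -0.0]
contact_force: [0.0, -0.6, -0.5]
opening: 0.713
finger_force: 33.4
```

```bash
python3 -c "
from h import *
go(.564,.234,.010,-4.6);st()"
```

```text
shift [-1.000e-04  2.300e-03  1.032e-01] turn [-0.001  0.001 -0.002]
{'time': 10.625, 'eef_pos': [0.562, 0.234, 0.113], 'qpos': [0.229, 0.265, 1.832, -0.001, 1.046, 0.311], 'contact_force': [0.015, -0.561, -0.515], 'finger_force': 33.374, 'opening': 0.713}
```

{"op": "carry_out", "data": {"deltas": [0,0.002,0.03,0,0,0,0,0.002,0.06,0,0,0,0,0.002,0.085,0,0,0,0,0.002,0.097,0,0,0,0,0.002,0.103,0,0,0]}}

```text
time: 11.25
eef_pos: [0.5641, 0.2333, 0.0105]
tcp_rot: [0.736, 0.677, -0.0, -0.0]
contact_force: [-0.7, 0.4, -0.8]
opening: 0.71
finger_force: 33.4
```

{"op": "carry_out", "data": {"deltas": [0,0,0,0,0,0,0,0,0,0,0,0]}}

```text
time: 11.5
eef_pos: [0.5651, 0.2344, 0.012]
tcp_rot: [0.736, 0.677, 0.001, 0.001]
contact_force: [-0.4, 0.2, -1.0]
opening: 0.709
finger_force: 33.4
```

Lower the last 3.5 mm, then release and retreat.

{"op": "carry_out", "data": {"deltas": [0,0,0.002,0,0,0,0,0,0.0035,0,0,0,0,0,0.0035,0,0,0]}}

```text
time: 11.88
eef_pos: [0.5646, 0.2345, 0.0084]
tcp_rot: [0.736, 0.677, 0.0, 0.0]
contact_force: [-2.2, -1.7, 4.9]
opening: 0.709
finger_force: 33.8
```

{"op": "carry_out", "data": {"deltas": [0,0,0,0,0,0,0,0,0,0,0,0,0,0,0,0,0,0], "grip": 90}}

```text
time: 12.25
eef_pos: [0.5641, 0.2342, 0.0071]
tcp_rot: [0.736, 0.677, -0.0, -0.0]
contact_force: [-0.6, 0.1, 0.3]
opening: 0.9
finger_force: 0.0
```

{"op": "carry_out", "data": {"deltas": [0,0,-0.02,0,0,0,0,0,-0.05,0,0,0,0,0,-0.09,0,0,0,-0.03,-0.02,-0.115,0,0,0,-0.07,-0.05,-0.115,0,0,0]}}

```text
time: 12.88
eef_pos: [0.5112, 0.1687, 0.1274]
tcp_rot: [0.735, 0.678, 0.004, 0.003]
contact_force: [-0.9, 0.0, -0.4]
opening: 0.902
finger_force: 0.0
```

```bash
python3 -c "
from h import *
go(.4365,.0555,.11,90);go(.4365,.0555,.11,-90);st()"
```

```text
shift [-0.119  -0.0654  0.0165] turn [ 0.006 -0.008  1.489]
shift [-0.119  -0.0654  0.0165] turn [ 0.006 -0.008  1.489]
{'time': 12.875, 'eef_pos': [0.511, 0.169, 0.127], 'qpos': [0.13, 0.094, 2.002, -0.0, 1.037, 0.212], 'contact_force': [-0.906, 0.04, -0.417], 'finger_force': 0.0, 'opening': 0.902}
```

{"op": "carry_out", "data": {"deltas": [-0.024,-0.013,0,0,0,0.18,-0.048,-0.026,0,0,0,0.36,-0.072,-0.039,0,0,0,0.54,-0.096,-0.052,0,0,0,0.72,-0.119,-0.065,0,0,0,0.9], "grip": 85}}

```text
time: 13.5
eef_pos: [0.4339, 0.0548, 0.1238]
tcp_rot: [0.958, 0.287, 0.001, 0.0]
contact_force: [0.8, 0.5, 0.9]
opening: 0.852
finger_force: 0.0
```

{"op": "carry_out", "data": {"deltas": [0,0,0,0,0,0.18,0,0,0,0,0,0.36,0,0,0.01,0,0,0.54,0,0,0.02,0,0,0.59,0,0,0.02,0,0,0.59]}}

```text
time: 14.12
eef_pos: [0.4338, 0.0555, 0.1028]
tcp_rot: [1.0, -0.001, 0.0, 0.0]
contact_force: [0.2, 0.3, -0.6]
opening: 0.849
finger_force: 0.0
```

```bash
python3 -c "
from h import *
go(.4365,.0555,.002,-90);st()"
```

```text
shift [ 0.0027 -0.      0.1008] turn [ 0.    -0.    -0.002]
{'time': 14.125, 'eef_pos': [0.434, 0.055, 0.103], 'qpos': [-0.106, -0.098, 2.245, -0.0, 0.995, 1.467], 'contact_force': [0.173, 0.282, -0.606], 'finger_force': 0.0, 'opening': 0.849}
```

{"op": "carry_out", "data": {"deltas": [0.002,0,0.03,0,0,0,0.002,0,0.06,0,0,0,0.002,0,0.085,0,0,0,0.002,0,0.095,0,0,0,0.002,0,0.1,0,0,0]}}

```text
time: 14.75
eef_pos: [0.4366, 0.0554, 0.0028]
tcp_rot: [1.0, -0.001, 0.001, 0.0]
contact_force: [-0.4, -0.3, 0.3]
opening: 0.849
finger_force: 0.0
```

{"op": "carry_out", "data": {"deltas": [0,0,0,0,0,0,0,0,0,0,0,0,0,0,0,0,0,0,0,0,0,0,0,0,0,0,0,0,0,0], "grip": 30, "grip_force": 25}}

```text
time: 15.38
eef_pos: [0.4369, 0.0554, 0.0035]
tcp_rot: [1.0, -0.001, 0.001, 0.0]
contact_force: [-1.6, 0.7, 6.0]
opening: 0.476
finger_force: 25.2
```

```bash
python3 -c "
from h import *
st();p,d=ctrl.read_camera('side')
a=p[160:320,200:400,::-1];b=p[120:240,300:450,::-1]
cv2.imwrite('pics/d.png',np.hstack([cv2.resize(a,(400,320)),cv2.resize(b,(400,320))]))"
```

```text
{'time': 15.375, 'eef_pos': [0.437, 0.055, 0.003], 'qpos': [-0.105, 0.107, 2.271, 0.0, 0.761, 1.468], 'contact_force': [-1.598, 0.661, 6.016], 'finger_force': 25.244, 'opening': 0.476}
```

View pics/d.png

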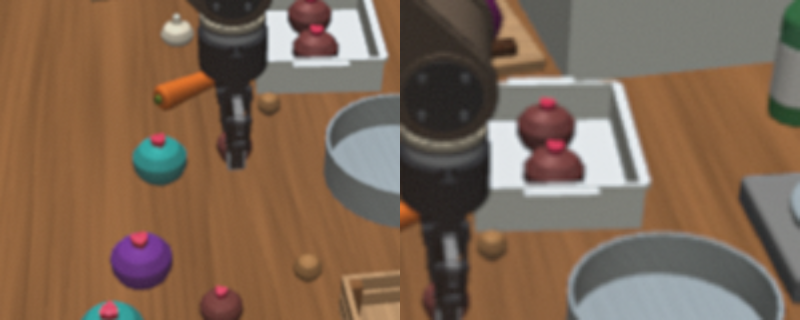

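Both large beetroots stand upright side by side in the tub at (547,125) and (555,165), and the first small one is gripped at (236,145). Lift and carry it to the tin.

{"op": "carry_out", "data": {"deltas": [0,0,-0.03,0,0,0,0,0,-0.07,0,0,0,0,0.01,-0.105,0,0,0,0.05,0.02,-0.11,0,0,0,0.11,0.03,-0.11,0,0,0]}}

```text
time: 16.05
eef_pos: [0.5474, 0.025, 0.1142]
tcp_rot: [1.0, -0.001, 0.002, 0.0]
contact_force: [0.4, -0.6, -0.2]
opening: 0.475
finger_force: 25.7
```

{"op": "carry_out", "data": {"deltas": [0.055,0.01,0,0,0,0,0.1,0.021,0,0,0,0,0.11,0.021,0,0,0,0,0.11,0.021,0,0,0,0]}}

```text
time: 16.55
eef_pos: [0.6554, 0.0042, 0.1116]
tcp_rot: [1.0, -0.001, -0.001, -0.0]
contact_force: [0.1, 0.5, -1.1]
opening: 0.477
finger_force: 25.7
```

```bash
python3 -c "
from h import *
go(.657,.004,.010,-90);st()"
```

```text
shift [0.0018 0.0002 0.1016] turn [-0.     0.002 -0.002]
{'time': 16.55, 'eef_pos': [0.655, 0.004, 0.112], 'qpos': [-0.148, 0.36, 1.713, 0.0, 1.07, 1.425], 'contact_force': [0.081, 0.544, -1.074], 'finger_force': 25.676, 'opening': 0.477}
```

{"op": "carry_out", "data": {"deltas": [0.002,0,0.03,0,0,0,0.002,0,0.06,0,0,0,0.002,0,0.085,0,0,0,0.002,0,0.096,0,0,0,0.002,0,0.1,0,0,0]}}

```text
time: 17.18
eef_pos: [0.6569, 0.0044, 0.0121]
tcp_rot: [1.0, -0.001, -0.001, -0.0]
contact_force: [-0.2, 0.6, 0.3]
opening: 0.479
finger_force: 25.7
```

{"op": "carry_out", "data": {"deltas": [0,0,0,0,0,0,0,0,0,0,0,0]}}

```text
time: 17.42
eef_pos: [0.6587, 0.0039, 0.0137]
tcp_rot: [1.0, -0.001, 0.001, 0.0]
contact_force: [0.2, -0.7, -0.7]
opening: 0.471
finger_force: 25.7
```

{"op": "carry_out", "data": {"deltas": [0,0,0.002,0,0,0,0,0,0.005,0,0,0,0,0,0.005,0,0,0,0,0,0.005,0,0,0]}}

```text
time: 17.92
eef_pos: [0.6584, 0.0039, 0.0085]
tcp_rot: [1.0, -0.001, 0.0, 0.0]
contact_force: [-1.6, 1.0, 5.1]
opening: 0.473
finger_force: 26.0
```

{"op": "carry_out", "data": {"deltas": [0,0,0,0,0,0,0,0,0,0,0,0,0,0,0,0,0,0], "grip": 75}}

```text
time: 18.3
eef_pos: [0.6576, 0.004, 0.0069]
tcp_rot: [1.0, -0.001, -0.0, -0.0]
contact_force: [0.0, 0.2, 0.1]
opening: 0.754
finger_force: 0.0
```

{"op": "carry_out", "data": {"deltas": [0,0,-0.02,0,0,0,0,0,-0.05,0,0,0,0,0,-0.09,0,0,0,-0.03,0,-0.115,0,0,0,-0.08,0,-0.115,0,0,0]}}

```text
time: 18.92
eef_pos: [0.5807, 0.0035, 0.1277]
tcp_rot: [1.0, -0.001, 0.005, 0.001]
contact_force: [-0.6, 0.2, 0.2]
opening: 0.745
finger_force: 0.0
```

```bash
python3 -c "
from h import *
go(.3967,-.189,.11,-90);st()"
```

```text
shift [-0.1838  0.1929  0.0163] turn [ 0.002 -0.01  -0.002]
{'time': 18.925, 'eef_pos': [0.581, 0.004, 0.128], 'qpos': [-0.169, 0.183, 1.901, -0.0, 1.048, 1.404], 'contact_force': [-0.58, 0.216, 0.231], 'finger_force': 0.0, 'opening': 0.745}
```

{"op": "carry_out", "data": {"deltas": [-0.035,0.039,0,0,0,0,-0.07,0.078,0,0,0,0,-0.105,0.116,0,0,0,0,-0.145,0.155,0.005,0,0,0,-0.182,0.193,0.015,0,0,0], "grip": 85}}

```text
time: 19.55
eef_pos: [0.395, -0.1901, 0.1092]
tcp_rot: [1.0, -0.001, 0.002, 0.001]
contact_force: [0.6, -0.5, -0.1]
opening: 0.848
finger_force: 0.0
```

{"op": "carry_out", "data": {"deltas": [0,0,0,0,0,0,0,0,0,0,0,0]}}

```text
time: 19.8
eef_pos: [0.396, -0.1888, 0.1085]
tcp_rot: [1.0, -0.002, 0.001, 0.001]
contact_force: [0.1, -0.3, 0.0]
opening: 0.853
finger_force: 0.0
```

```bash
python3 -c "
from h import *
go(.3967,-.189,.002,-90);st()"
```

```text
shift [0.0005 0.     0.1066] turn [ 0.001 -0.002 -0.003]
{'time': 19.8, 'eef_pos': [0.396, -0.189, 0.109], 'qpos': [-0.677, -0.106, 2.24, 0.0, 1.006, 0.896], 'contact_force': [0.09, -0.27, 0.044], 'finger_force': 0.0, 'opening': 0.853}
```

{"op": "carry_out", "data": {"deltas": [0,0,0.03,0,0,0,0,0,0.06,0,0,0,0,0,0.085,0,0,0,0,0,0.1,0,0,0,0,0,0.1055,0,0,0]}}

```text
time: 20.42
eef_pos: [0.3959, -0.1878, 0.0015]
tcp_rot: [1.0, -0.0, -0.0, -0.0]
contact_force: [0.3, -0.3, -0.2]
opening: 0.85
finger_force: 0.0
```

{"op": "carry_out", "data": {"deltas": [0,0,0,0,0,0,0,0,0,0,0,0,0,0,0,0,0,0,0,0,0,0,0,0,0,0,0,0,0,0], "grip": 30}}

```text
time: 21.05
eef_pos: [0.3963, -0.189, 0.0029]
tcp_rot: [1.0, -0.001, 0.001, 0.0]
contact_force: [0.0, 0.3, 5.3]
opening: 0.472
finger_force: 25.7
```

{"op": "carry_out", "data": {"deltas": [0,0,-0.03,0,0,0,0,0,-0.07,0,0,0,0.01,-0.01,-0.105,0,0,0,0.045,-0.045,-0.11,0,0,0,0.085,-0.085,-0.11,0,0,0]}}

```text
time: 21.68
eef_pos: [0.4818, -0.1036, 0.113]
tcp_rot: [1.0, -0.002, 0.001, 0.001]
contact_force: [0.0, -0.4, 0.0]
opening: 0.472
finger_force: 25.7
```

{"op": "carry_out", "data": {"deltas": [0.035,-0.035,0,0,0,0,0.07,-0.07,0,0,0,0,0.105,-0.105,0,0,0,0,0.109,-0.108,0,0,0,0,0.109,-0.108,0,0,0,0]}}

```text
time: 22.3
eef_pos: [0.5892, 0.0041, 0.1111]
tcp_rot: [1.0, -0.001, -0.001, 0.0]
contact_force: [0.0, -0.3, -0.6]
opening: 0.474
finger_force: 25.7
```

```bash
python3 -c "
from h import *
go(.591,.004,.010,-90);st();p,d=ctrl.read_camera('side')
a=p[160:320,300:500,::-1]
cv2.imwrite('pics/e.png',cv2.resize(a,(600,480)))"
```

```text
shift [2.000e-03 1.000e-04 1.011e-01] turn [ 0.     0.002 -0.002]
{'time': 22.3, 'eef_pos': [0.589, 0.004, 0.111], 'qpos': [-0.165, 0.228, 1.882, -0.001, 1.034, 1.408], 'contact_force': [0.036, -0.291, -0.623], 'finger_force': 25.723, 'opening': 0.474}
```

View pics/e.png

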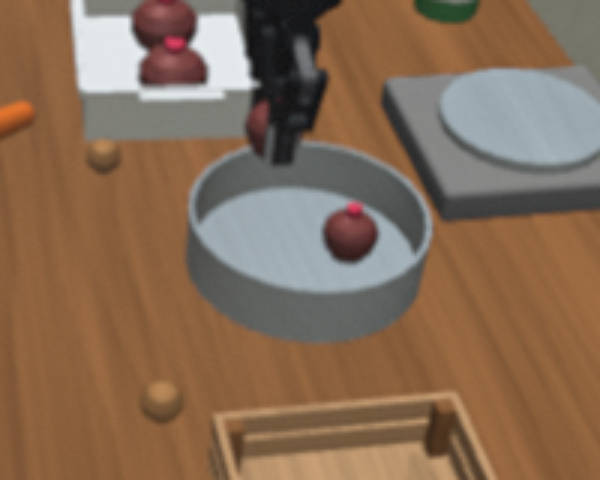

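The first small beetroot stands upright in the tin at (350,233), and the second is held above the tin at (265,125). Lower and release it.

{"op": "carry_out", "data": {"deltas": [0.002,0,0.03,0,0,0,0.002,0,0.06,0,0,0,0.002,0,0.085,0,0,0,0.002,0,0.096,0,0,0,0.002,0,0.1,0,0,0]}}

```text
time: 22.98
eef_pos: [0.5913, 0.0034, 0.0116]
tcp_rot: [1.0, -0.002, -0.0, 0.0]
contact_force: [-0.0, 0.5, -0.1]
opening: 0.475
finger_force: 25.7
```

{"op": "carry_out", "data": {"deltas": [0,0,0,0,0,0,0,0,0.002,0,0,0,0,0,0.004,0,0,0,0,0,0.0045,0,0,0,0,0,0.0045,0,0,0]}}

```text
time: 23.6
eef_pos: [0.5922, 0.0041, 0.0079]
tcp_rot: [1.0, -0.001, 0.0, 0.0]
contact_force: [-0.6, -0.6, 2.7]
opening: 0.473
finger_force: 26.0
```

{"op": "carry_out", "data": {"deltas": [0,0,0,0,0,0,0,0,0,0,0,0,0,0,0,0,0,0], "grip": 75}}

```text
time: 23.98
eef_pos: [0.5917, 0.0041, 0.0071]
tcp_rot: [1.0, -0.001, -0.0, -0.0]
contact_force: [0.3, -0.5, 0.6]
opening: 0.753
finger_force: 0.0
```

{"op": "carry_out", "data": {"deltas": [0,0,-0.02,0,0,0,0,0,-0.05,0,0,0,0,0,-0.09,0,0,0,-0.02,-0.02,-0.115,0,0,0,-0.05,-0.05,-0.115,0,0,0]}}

```text
time: 24.6
eef_pos: [0.5446, 0.054, 0.1274]
tcp_rot: [1.0, -0.002, 0.004, 0.0]
contact_force: [0.5, 0.6, -0.0]
opening: 0.75
finger_force: 0.0
```

```bash
python3 -c "
from h import *
go(.391,.185,.11,-52.2);st()"
```

```text
shift [-0.1543 -0.1305  0.0159] turn [ 0.004 -0.008 -0.663]
{'time': 24.6, 'eef_pos': [0.545, 0.054, 0.127], 'qpos': [-0.087, 0.113, 1.981, 0.0, 1.039, 1.488], 'contact_force': [0.526, 0.57, -0.022], 'finger_force': 0.0, 'opening': 0.75}
```

{"op": "carry_out", "data": {"deltas": [-0.03,-0.026,0,0,0,-0.15,-0.062,-0.052,0,0,0,-0.3,-0.092,-0.078,0,0,0,-0.45,-0.124,-0.105,0,0,0,-0.6,-0.153,-0.13,0.015,0,0,-0.663], "grip": 75}}

```text
time: 25.22
eef_pos: [0.3898, 0.1857, 0.1098]
tcp_rot: [0.945, 0.326, 0.003, 0.0]
contact_force: [-0.1, 0.7, -0.2]
opening: 0.746
finger_force: 0.0
```

{"op": "carry_out", "data": {"deltas": [0,0,0,0,0,0,0,0,0,0,0,0]}}

```text
time: 25.48
eef_pos: [0.3903, 0.1846, 0.1086]
tcp_rot: [0.946, 0.324, 0.001, 0.0]
contact_force: [-0.1, 1.1, 0.3]
opening: 0.753
finger_force: 0.0
```

```bash
python3 -c "
from h import *
go(.391,.185,.003,-52.2);st()"
```

```text
shift [0.0006 0.     0.1056] turn [ 0.001 -0.002  0.001]
{'time': 25.475, 'eef_pos': [0.39, 0.185, 0.109], 'qpos': [0.206, -0.124, 2.255, -0.0, 1.007, 1.116], 'contact_force': [-0.066, 1.055, 0.33], 'finger_force': 0.0, 'opening': 0.753}
```

{"op": "carry_out", "data": {"deltas": [0,0,0.03,0,0,0,0,0,0.06,0,0,0,0,0,0.085,0,0,0,0,0,0.1,0,0,0,0,0,0.104,0,0,0]}}

```text
time: 26.1
eef_pos: [0.3898, 0.1842, 0.0031]
tcp_rot: [0.946, 0.324, -0.0, -0.0]
contact_force: [1.2, -0.3, -0.4]
opening: 0.748
finger_force: 0.0
```

{"op": "carry_out", "data": {"deltas": [0,0,0,0,0,0,0,0,0,0,0,0,0,0,0,0,0,0,0,0,0,0,0,0,0,0,0,0,0,0], "grip": 10, "grip_force": 30}}

```text
time: 26.72
eef_pos: [0.3903, 0.1847, 0.0044]
tcp_rot: [0.946, 0.325, 0.001, 0.0]
contact_force: [-0.4, -1.0, 7.1]
opening: 0.333
finger_force: 29.3
```

{"op": "carry_out", "data": {"deltas": [0,0,-0.03,0,0,0,0,0,-0.07,0,0,0,0,0,-0.105,0,0,0,0,0,-0.115,0,0,0.15,0,0,-0.115,0,0,0.15]}}

```text
time: 27.35
eef_pos: [0.3895, 0.1848, 0.119]
tcp_rot: [0.967, 0.253, 0.001, -0.0]
contact_force: [-0.3, -0.9, -0.4]
opening: 0.334
finger_force: 29.5
```

```bash
python3 -c "
from h import *
go(.5925,-.2865,.115,0);st();p,d=ctrl.read_camera('side')
cv2.imwrite('pics/f.png',cv2.resize(p[110:290,200:440,::-1],(720,540)))"
```

```text
shift [-0.0542  0.5103  0.004 ] turn [ 1.000e-03 -2.000e-03 -1.058e+00]
{'time': 27.35, 'eef_pos': [0.39, 0.185, 0.119], 'qpos': [0.207, -0.142, 2.25, 0.0, 1.032, 1.265], 'contact_force': [-0.321, -0.877, -0.436], 'finger_force': 29.455, 'opening': 0.334}
```

View pics/f.png

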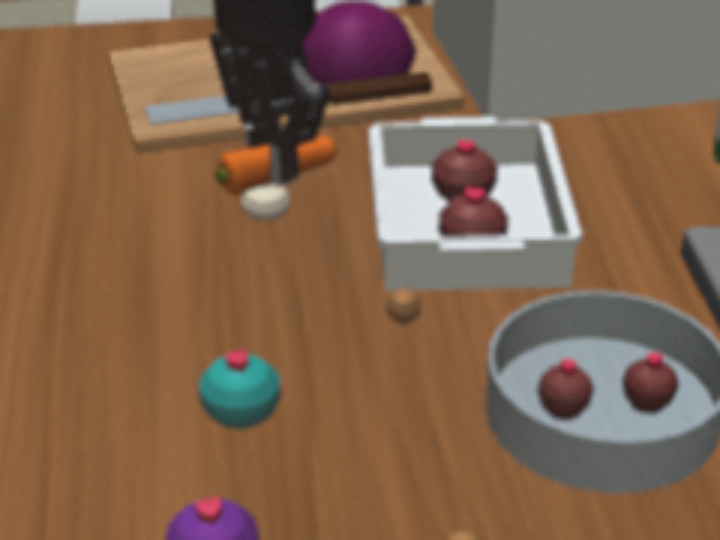

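Both small beetroots stand upright in the tin at (565,388) and (650,385), and the carrot is held level at (270,160). Next, the crate.

{"op": "carry_out", "data": {"deltas": [-0.006,0.057,0,0,0,-0.15,-0.012,0.114,0,0,0,-0.3,-0.018,0.171,0,0,0,-0.45,-0.024,0.228,0,0,0,-0.6,-0.03,0.285,0,0,0,-0.75]}}

```text
time: 28.02
eef_pos: [0.5019, -0.0802, 0.1166]
tcp_rot: [0.806, 0.592, -0.001, -0.001]
contact_force: [-0.2, 0.9, 1.1]
opening: 0.333
finger_force: 29.5
```

```bash
python3 -c "
from h import *
go(.5925,-.2865,.115,0);st()"
```

```text
shift [-0.1699  0.1481  0.0011] turn [-0.003 -0.001 -0.303]
{'time': 28.025, 'eef_pos': [0.502, -0.08, 0.117], 'qpos': [-0.358, 0.049, 2.072, 0.0, 1.023, -0.056], 'contact_force': [-0.246, 0.94, 1.055], 'finger_force': 29.481, 'opening': 0.333}
```

{"op": "carry_out", "data": {"deltas": [-0.042,0.037,0,0,0,-0.1,-0.084,0.074,0,0,0,-0.2,-0.126,0.111,0,0,0,-0.303,-0.17,0.148,0,0,0,-0.303,-0.17,0.148,0,0,0,-0.303]}}

```text
time: 28.65
eef_pos: [0.5914, -0.2891, 0.116]
tcp_rot: [0.71, 0.704, -0.0, -0.001]
contact_force: [-0.1, 0.1, -0.4]
opening: 0.335
finger_force: 29.5
```

```bash
python3 -c "
from h import *
go(.5925,-.2865,.0105,0);st();p,d=ctrl.read_camera('side')
cv2.imwrite('pics/g.png',cv2.resize(p[230:420,280:520,::-1],(720,570)))"
```

```text
shift [0.0025 0.0013 0.1055] turn [-0.002 -0.001 -0.009]
{'time': 28.65, 'eef_pos': [0.591, -0.289, 0.116], 'qpos': [-0.608, 0.361, 1.703, -0.0, 1.079, -0.599], 'contact_force': [-0.098, 0.108, -0.384], 'finger_force': 29.508, 'opening': 0.335}
```

View pics/g.png

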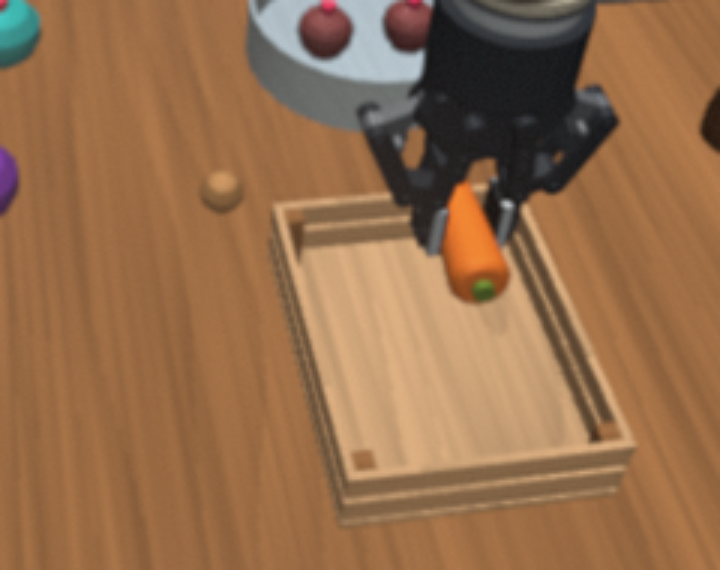

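The carrot, at (475,245), hangs level over the crate and runs along its length. Lower it to the floor and release.

{"op": "carry_out", "data": {"deltas": [0.002,0,0.03,0,0,0,0.002,0,0.06,0,0,0,0.002,0,0.085,0,0,0,0.002,0,0.098,0,0,0,0.002,0,0.102,0,0,0]}}

```text
time: 29.32
eef_pos: [0.5907, -0.2824, 0.0151]
tcp_rot: [0.709, 0.705, -0.0, -0.001]
contact_force: [-0.2, -0.2, -0.8]
opening: 0.335
finger_force: 29.5
```

{"op": "carry_out", "data": {"deltas": [0,0,0,0,0,0,0,0,0,0,0,0]}}

```text
time: 29.58
eef_pos: [0.5923, -0.2842, 0.0177]
tcp_rot: [0.71, 0.705, 0.0, 0.001]
contact_force: [0.7, 0.3, -0.2]
opening: 0.331
finger_force: 29.5
```

{"op": "carry_out", "data": {"deltas": [0,0,0.003,0,0,0,0,0,0.005,0,0,0,0,0,0.007,0,0,0,0,0,0.008,0,0,0,0,0,0.008,0,0,0]}}

```text
time: 30.2
eef_pos: [0.5915, -0.2838, 0.0095]
tcp_rot: [0.709, 0.705, -0.0, -0.0]
contact_force: [-1.1, 1.4, 5.8]
opening: 0.334
finger_force: 29.8
```

{"op": "carry_out", "data": {"deltas": [0,0,0,0,0,0,0,0,0,0,0,0,0,0,0,0,0,0], "grip": 65}}

```text
time: 30.58
eef_pos: [0.5914, -0.2837, 0.008]
tcp_rot: [0.71, 0.705, -0.0, -0.0]
contact_force: [-0.1, 0.7, -0.3]
opening: 0.65
finger_force: 0.0
```

{"op": "carry_out", "data": {"deltas": [0,0,-0.02,0,0,0,0,0,-0.05,0,0,0,0,0,-0.1,0,0,0,0,0,-0.15,0,0,0,0.05,0,-0.19,0,0,0]}}

```text
time: 31.2
eef_pos: [0.5927, -0.2374, 0.2023]
tcp_rot: [0.711, 0.703, 0.001, 0.003]
contact_force: [0.7, 0.4, -0.2]
opening: 0.649
finger_force: 0.0
```

{"op": "carry_out", "data": {"deltas": [0.05,-0.02,-0.01,0,0,0,0.1,-0.04,-0.01,0,0,0,0.15,-0.06,-0.01,0,0,0,0.2,-0.08,-0.01,0,0,0,0.2,-0.08,-0.01,0,0,0]}}

```text
time: 31.82
eef_pos: [0.5122, -0.0317, 0.2088]
tcp_rot: [0.708, 0.706, 0.001, 0.001]
contact_force: [2.2, -0.9, 0.1]
opening: 0.651
finger_force: 0.0
```

```bash
python3 -c "
from h import *
st();p,d=ctrl.read_camera('side');cv2.imwrite('pics/h.png',p[:,:,::-1])"
```

```text
{'time': 31.825, 'eef_pos': [0.512, -0.032, 0.209], 'qpos': [-0.26, -0.055, 1.992, 0.0, 1.202, -0.257], 'contact_force': [2.18, -0.878, 0.069], 'finger_force': 0.0, 'opening': 0.651}
```

View pics/h.png

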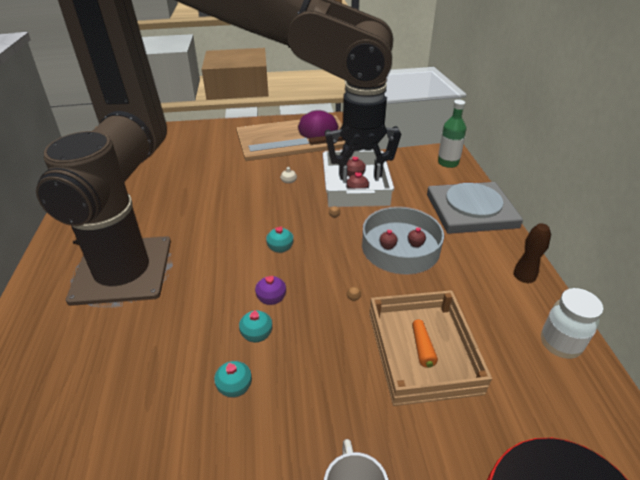

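The carrot lies flat in the crate at (425,342). The small beetroots stand in the tin at (388,239) and (417,237), and the large ones in the tub at (356,165) and (357,182). The garlic is undisturbed at (288,175), and the gripper is clear of everything. I'll let the arm settle and hand in.

{"op": "carry_out", "data": {"deltas": [0,0,0,0,0,0,0,0,0,0,0,0,0,0,0,0,0,0]}}

```text
time: 32.25
eef_pos: [0.5135, -0.0353, 0.2073]
tcp_rot: [0.71, 0.704, -0.0, -0.0]
contact_force: [-0.2, -0.5, -0.3]
opening: 0.647
finger_force: 0.0
```

```bash
python3 -c "
from plant import ctrl
print(ctrl.sign_off())"
```

```text
the job is handed in; nothing more can be done
None
```

The job is handed in at about 32 s: both large beetroots stand upright in the tub, both small ones stand upright in the tin, the carrot lies flat in the crate, and the garlic was not touched; no verdict was returned.

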